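Mark two sides of a tea caddy on the spring bar

TASK

At the herb stall, take the pale wooden tea caddy with the brass knob and press its red side squarely against the middle of the orange marking bar, so that the bar is pushed in about a centimetre, and hold it there for a moment. Draw it off so that the bar springs out again, turn the caddy a quarter turn and press its blue side against the bar in the same way. Then draw it clear and leave it standing upright on the table a few centimetres or less in front of the bar, the blue side still facing it; leave the dark caddy with the black knob where it is.

Things in the scene. Friction and masses are not known exactly. Their poses are not given: they have to be found in the camera images.
- caddy_knob (a point): Pale wooden tea caddy, 60 x 60 x 90 mm tall, 0.25-0.5 kg, standing loose on the table; square brass knob (24 x 24 mm, 32 mm high) in the middle of its top. The point is the knob's centre, 106 mm above the underside. x points out through the red side, y out through the blue side (a quarter turn anticlockwise from red, seen from above), z up. Red and blue patches on the top lie along the same edges.
- other_knob (a point): Knob centre (106 mm above the underside) of a caddy of the same size and shape in dark wood with a black knob and green and white panels: a bystander, not to be moved.
- bar_face (a point): Centre of the orange marking bar's front face, 50 mm above the table; moves with the bar. Bar 140 mm wide, 44 high (28 to 72 mm above the table), 18 thick. x is level, the way the bar is pushed in (the face looks along -x); y along the bar, z up. Behind it, fixed: a blue bracket (89 mm high, 72 mm behind the resting face) on a steel base (170 mm wide, 12 high, from 23 mm behind the resting face).
- bar (a joint): How far the marking bar is pushed in, in m: 0 at rest (fully out), 0.015 at its stop. A spring pushes it back out: 1.5 N at rest, 4 N at 10 mm.

How it is judged:
By the outcome, as a careful person would: the job done as asked, in the order asked, and still so for the second after the job is handed in, with the robot touching nothing.
It also fails if it takes over 51 s, if anything falls off the work surface, if the arm or the gripper's body presses on something with over 40 N, if the wrist force passes 120 N, or if a joint passes its speed limit or range.

ROBOT

A 7-joint arm with a two-finger parallel gripper is mounted at the origin on the work surface. World frame = base frame: x ahead of the robot, y to its left, z up, the work surface at z = 0. Lengths are in m, angles in rad, forces in N, time in s.
With the tool pointing down it reaches from about 0.4 to 0.85 m from the base axis. Payload 10.4 kg.
Tool frame: the origin (TCP) lies between the finger pads; the fingertips stand 11 mm ahead of it and the grasp point (between the pads) lies 8 mm behind it; z points along the fingers, y is the direction in which the jaws open and shut (so a half turn about z gives the same grasp; the last joint's range is limited). The gripper opens to 87 mm and grips with 3 to 60 N. Pads are 19 mm wide; open, the fingers measure 117 mm over their backs; the gripper's body (75 mm by 190 mm) begins 51 mm behind the grasp point.
Start: joints at [1.297, 0.332, -0.065, 1.46, 0.022, 1.35, -0.088], TCP at [0.155, -0.605, 0.234] pointing down, gripper open.
Joint ranges: [-2.6, 2.6], [-0.5, 2.12], [-1.47, 1.34], [0.16, 2.42], [-1.27, 4.41], [0.06, 2.06], [-2.6, 2.6]. Speed limits (rad/s): [2.22, 2.22, 2.79, 2.79, 3.14, 3.14, 3.14].

INTERFACE

Orientations are given as a unit quaternion [x, y, z, w].
In Python, from bench import r, eyes gives the robot as it stands.
- The arm moves only by the shell command python3 -m inch 'ROWS' [FORCE]. ROWS is a JSON object of lists of equal length, an entry for each row: "translation": the shift along the world's x, y, z scaled (see below), a list of three; "rot": the turn, a rotation vector about the world's x, y, z scaled (see below), a list of three; "jaw": the finger opening in mm, from 0 to 87. In form: {"translation": [[tx, ty, tz], ...], "rot": [[ax, ay, az], ...], "jaw": [jaw, ...]}. A call has 1 to 20 rows; each row is the pose to reach, as a shift and turn from the pose measured when the call began; what a row does not reach only later rows make up. The controller multiplies each number of a shift by 100 mm and each number of a turn by 60 degrees. A row lasts 1/10 s, in which the tool goes at most 50 mm and 8.59 degrees, less where a joint would pass 70% of its speed; a pose out of reach is approached as far as the arm can. A call with a number of a shift or a turn outside -1 to 1 is refused whole. A call with a gripper value outside its range is refused whole. The fingers move at their own pace and stop on an object; FORCE is the grip in N (left out, the last holds). Time passes only in rows, so rows that repeat a pose let the fingers close. It gives the time, the measured TCP pose, the force and the opening at its end, in the units of the state.
- r.read_state(): the state, without advancing time (a new reading comes with each control period).
- eyes.camera(name): name is "side" or "top" or "wrist"; returns the picture (384x512x3 uint8, blue, green, red); there is no depth.
- eyes.calibration(name): a dict with "fx", "fy", "cx", "cy" (pixels), "R" (3x3) and "t" (3): a world point X has camera coordinates R X + t; the wrist camera has in their place "hand_eye" (4x4, takes a point from camera to tool coordinates, whose origin is the TCP and whose axes are the flange's). Camera axes: x right, y down, z forward; pixel columns grow to the right and rows downward; lengths in m; the calibration is good to about 2 mm. A picture is of the moment at which its call begins: read the wrist's pose just before it. calibration takes no time and is no camera call.
- r.close_job(): hands the job in, once; it reports no verdict.
The state is a dict: "time": time; "joint_positions": joint angles; "joint_vel": joint speeds; "joint_torque": joint torques, N m; "ee_pos": TCP position; "eef_rot": TCP orientation; "ft_force": force on the tool from outside, world axes, zero at the start; "torque": the same for the moment, N m; "width": finger opening in m.
Only numpy, scipy, OpenCV 4.12 (cv2) and the standard library are available. Lean on these libraries where they do the work, as an engineer would, in place of code of your own. Each camera call takes 0.05 s, during which the arm holds its last target. There are 200 camera calls.

## Working session

There is one attempt and no reset: what is moved stays moved. The work goes in short steps, Python scripts to look and compute and a shell command to move; the robot and the scene stay as the last step left them, time stands still between calls to the robot, and variables do not carry over. Pictures are saved under pics/ and viewed, about 8 in all and at most 12, crops included, and the job is handed in when it is done.

```bash
mkdir -p pics; python3 - <<'E'
from bench import r,eyes
import cv2,numpy as np
s=r.read_state();print(s)
for n in("top","side"):
    cv2.imwrite(f"pics/{n}0.png",eyes.camera(n));c=eyes.calibration(n);print(n,{k:np.round(v,4).tolist() for k,v in c.items()})
print(eyes.calibration("wrist"))
E
```

```text
{'time': 0.0, 'joint_positions': array([ 1.29739127,  0.33284886, -0.06469095,  1.46094109,  0.02162676,
        1.34988906, -0.08851104]), 'joint_vel': array([-0.00158173,  0.00248293, -0.00079901,  0.0001412 ,  0.00106538,
       -0.00244693, -0.00033498]), 'joint_torque': array([-6.59623911e-04, -6.23258972e+01,  2.50472955e-02, -3.89903104e+01,
       -6.12709089e-02,  3.97043838e-02,  1.28884353e-04]), 'ee_pos': array([ 0.15500509, -0.60509444,  0.23276839]), 'eef_rot': array([ 9.92146707e-01,  1.25077690e-01, -1.33242333e-04, -6.82183856e-04]), 'ft_force': array([-0.54034721, -0.38732096,  0.06121614]), 'torque': array([ 0.03920231, -0.05897898,  0.03203559]), 'width': 0.08721979928133601}
top {'fx': 448.0465, 'fy': 448.0465, 'cx': 249.4216, 'cy': 186.1701, 'R': [[-0.0271, -0.9995, -0.0154], [-0.998, 0.0279, -0.0566], [0.057, 0.0139, -0.9983]], 't': [0.0341, 0.5661, 1.0756]}
side {'fx': 354.2489, 'fy': 354.2489, 'cx': 249.2189, 'cy': 195.0366, 'R': [[-0.9983, -0.0555, -0.019], [-0.0289, 0.7474, -0.6638], [0.051, -0.6621, -0.7477]], 't': [0.5629, 0.0808, 0.8754]}
{'fx': 331.0116190220818, 'fy': 331.0116190220818, 'cx': 250.05186789806558, 'cy': 194.26959314322318, 'hand_eye': array([[ 6.97367090e-04, -9.70357585e-01, -2.41672650e-01,
         6.58253388e-02],
       [ 9.99998923e-01,  9.88710955e-04, -1.08426351e-03,
        -4.06569135e-04],
       [ 1.29106771e-03, -2.41671634e-01,  9.70357230e-01,
        -1.50204380e-01],
       [ 0.00000000e+00,  0.00000000e+00,  0.00000000e+00,
         1.00000000e+00]])}
```

View pics/top0.png

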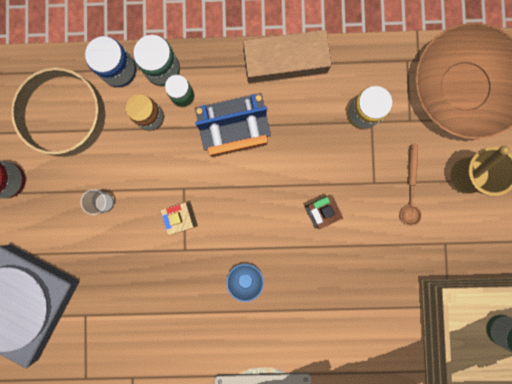

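View pics/side0.png

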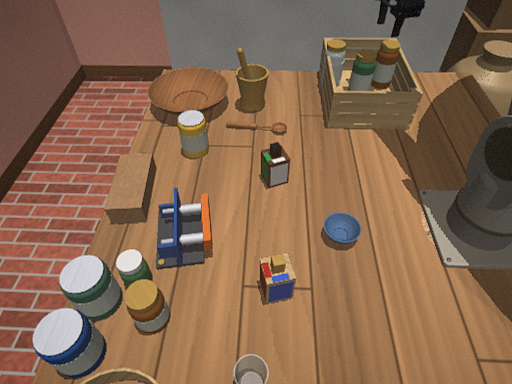

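Top view: pale caddy at about (179,218), red patch towards the top of the image (+x) and blue to the left (+y). The bar's front edge runs (209,153)–(269,141), and the dark caddy is at (322,211). Next: measure.

```bash
cat > h.py <<'E'
from bench import r,eyes
import cv2,numpy as np
from scipy.spatial.transform import Rotation as Ro
def ray(name,uv,z,st=None):
    c=eyes.calibration(name);uv=np.atleast_2d(uv).astype(float)
    d=np.c_[(uv[:,0]-c['cx'])/c['fx'],(uv[:,1]-c['cy'])/c['fy'],np.ones(len(uv))]
    if name=='wrist':
        H=c['hand_eye'];R=Ro.from_quat(st['eef_rot']).as_matrix()
        o=R@H[:3,3]+st['ee_pos'];D=d@(R@H[:3,:3]).T
    else: o=-c['R'].T@c['t'];D=d@c['R']
    return (o+D*((z-o[2])/D[:,2])[:,None])[:,:2]
def blobs(im,lo,hi,mn=15,box=None):
    h=cv2.cvtColor(im,cv2.COLOR_BGR2HSV);m=cv2.inRange(h,np.array(lo),np.array(hi))
    if box: k=np.zeros_like(m);k[box[1]:box[3],box[0]:box[2]]=1;m*=k
    cs,_=cv2.findContours(m,cv2.RETR_EXTERNAL,cv2.CHAIN_APPROX_NONE)
    return [c for c in sorted(cs,key=cv2.contourArea,reverse=True) if cv2.contourArea(c)>=mn]
E
python3 - <<'E'
from h import *
im=eyes.camera("top")
b=(155,195,205,240)
for n,lo,hi,bx,z in(("red",(0,170,100),(6,255,255),b,.09),("red2",(172,150,100),(180,255,255),b,.09),("blue",(105,150,80),(125,255,255),b,.09),("bar",(5,190,150),(16,255,255),(195,125,285,165),.072)):
    for c in blobs(im,lo,hi,8,bx)[:2]:
        q=cv2.boxPoints(cv2.minAreaRect(c));print(n,cv2.contourArea(c),q.round(1).tolist(),ray("top",q,z).round(4).tolist(),ray("top",q.mean(0),z).round(4))
cr=np.hstack([cv2.resize(im[190:246,150:206],(390,390),interpolation=2),cv2.resize(im[95:165,200:272],(400,390),interpolation=2)])
cv2.imwrite("pics/c1.png",cr)
E
```

```text
blue 20.5 [[163.3000030517578, 216.1999969482422], [166.0, 215.39999389648438], [169.1999969482422, 226.6999969482422], [166.5, 227.39999389648438]] [[0.4999, 0.2147], [0.5014, 0.2087], [0.4758, 0.2018], [0.4743, 0.2079]] [[0.4879 0.2083]]
```

View pics/c1.png

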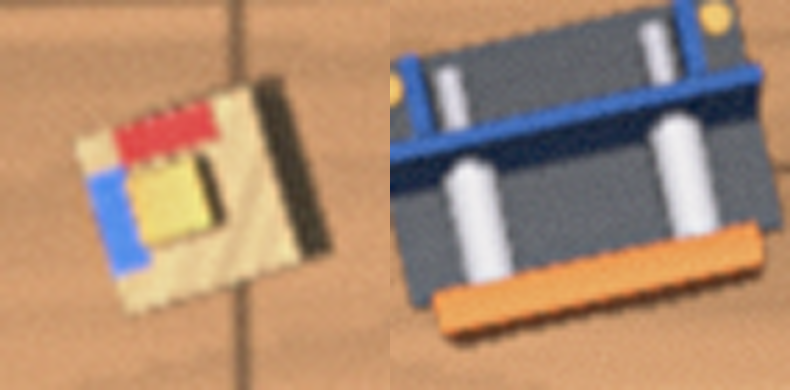

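Crop: the pale caddy's top square corners are about (75,138),(255,83),(300,262),(125,315), with red at the top edge and blue at the left. The bar's top face is about (438,293),(757,225),(762,265),(445,333).

```bash
python3 - <<'E'
from h import *
A=np.array([[75,138],[255,83],[300,262],[125,315]])/6.964+[150,190]
K=np.array([[127,172],[203,155],[218,232],[140,250]])/6.964+[150,190]
B=(np.array([[438,293],[757,225],[762,265],[445,333]])-[390,0])/[5.556,5.571]+[200,95]
for n,P,z in(("top",A,.09),("knob",K,.122),("bar",B,.072)):
    X=ray("top",P,z);e=X-np.roll(X,-1,0)
    print(n,X.round(4).tolist(),X.mean(0).round(4),np.linalg.norm(e,axis=1).round(4),np.degrees(np.arctan2(e[:,1],e[:,0])).round(1))
c=eyes.calibration("top");print(-c['R'].T@c['t'])
s=r.read_state();print(Ro.from_quat(s['eef_rot']).as_matrix().round(3))
E
```

```text
top [[0.5145, 0.2204], [0.5308, 0.1612], [0.4722, 0.1476], [0.4566, 0.205]] [0.4935 0.1835] [0.0614 0.0601 0.0594 0.0599] [ 105.4   13.   -74.7 -165.1]
knob [[0.503, 0.1972], [0.5077, 0.1731], [0.4834, 0.1688], [0.4784, 0.1935]] [0.4931 0.1832] [0.0246 0.0247 0.0252 0.0249] [ 101.    10.   -78.6 -171.5]
bar [[0.6562, 0.1102], [0.6809, -0.0241], [0.664, -0.0257], [0.6393, 0.1076]] [0.6601 0.042 ] [0.1366 0.017  0.1356 0.0171] [ 100.4    5.4  -79.5 -171.4]
[0.50463574 0.00339911 1.1062901 ]
[[ 0.969  0.248 -0.   ]
 [ 0.248 -0.969  0.001]
 [-0.    -0.001 -1.   ]]
```

```bash

python3 -m inch '{"translation":[[0.3,0.3,0.15],[0.6,0.6,0.3],[1,1,0.3]],"rot":[[0,0,0.06],[0,0,0.12],[0,0,0.19]],"jaw":[87,87,87]}'
python3 -m inch '{"translation":[[0.4,0.4,0],[0.7,0.7,0],[1,1,0]],"rot":[[0,0,0.06],[0,0,0.12],[0,0,0.19]],"jaw":[87,87,87]}'
python3 -m inch '{"translation":[[0.4,0.4,0],[0.7,0.7,0],[1,1,0]],"rot":[[0,0,0.06],[0,0,0.12],[0,0,0.19]],"jaw":[87,87,87]}'
python3 -m inch '{"translation":[[0.0,0.4,0],[0,0.7,0],[0,1,0]],"rot":[[0,0,0.06],[0,0,0.12],[0,0,0.19]],"jaw":[87,87,87]}'
python3 -m inch '{"translation":[[0.0,0.4,0],[0,0.7,0],[0,1,0]],"rot":[[0,0,0.06],[0,0,0.12],[0,0,0.19]],"jaw":[87,87,87]}'
python3 -m inch '{"translation":[[0.0,0.4,0],[0,0.7,0],[0,1,0]],"rot":[[0,0,0.06],[0,0,0.12],[0,0,0.19]],"jaw":[87,87,87]}'
```

```text
time: 0.45
ee_pos: [0.2508, -0.5099, 0.2647]
eef_rot: [0.975, 0.223, 0.0, 0.001]
ft_force: [0.8, -0.5, -1.2]
width: 0.0869
time: 0.75
ee_pos: [0.3525, -0.4075, 0.2648]
eef_rot: [0.947, 0.321, 0.0, 0.001]
ft_force: [0.4, -0.1, 0.0]
width: 0.0872
time: 1.05
ee_pos: [0.4539, -0.3053, 0.2648]
eef_rot: [0.91, 0.415, 0.0, 0.001]
ft_force: [-0.0, 0.1, 0.3]
width: 0.0871
time: 1.35
ee_pos: [0.4538, -0.2036, 0.2645]
eef_rot: [0.863, 0.505, 0.0, 0.001]
ft_force: [-0.2, -0.9, -0.5]
width: 0.0866
time: 1.65
ee_pos: [0.4536, -0.1019, 0.2647]
eef_rot: [0.807, 0.59, 0.0, 0.001]
ft_force: [0.7, -0.9, 0.3]
width: 0.0872
time: 1.95
ee_pos: [0.4534, -0.0002, 0.2648]
eef_rot: [0.743, 0.669, 0.0, 0.001]
ft_force: [0.2, 0.8, -0.1]
width: 0.0867
```

```bash

python3 -m inch '{"translation":[[0.1,0.4,0],[0.2,0.7,0],[0.2,1,0]],"rot":[[0,0,0.06],[0,0,0.12],[0,0,0.2]],"jaw":[87,87,87]}'
python3 -m inch '{"translation":[[0.1,0.4,0],[0.2,0.83,0],[0.2,0.83,0],[0.2,0.83,0]],"rot":[[0,0,0.06],[0,0,0.14],[0,0,0.14],[0,0,0.14]],"jaw":[87,87,87,87]}'
python3 - <<'E'
from h import *
s=r.read_state();im=eyes.camera("wrist");cv2.imwrite("pics/w1.png",im)
print(s['ee_pos'],2*np.degrees(np.arctan2(s['eef_rot'][1],s['eef_rot'][0])),s['joint_positions'].round(2))
E
```

```text
time: 2.25
ee_pos: [0.4739, 0.1015, 0.2649]
eef_rot: [0.667, 0.745, 0.001, 0.001]
ft_force: [0.9, 0.2, -0.1]
width: 0.0869
time: 2.65
ee_pos: [0.4936, 0.1856, 0.2645]
eef_rot: [0.61, 0.793, 0.001, 0.0]
ft_force: [1.1, -1.2, -1.0]
width: 0.0871
[0.4936128  0.1856428  0.26453508] 104.8676654039692 [ 0.36  0.19 -0.9   1.64  0.15  1.38 -0.3 ]
```

View pics/w1.png

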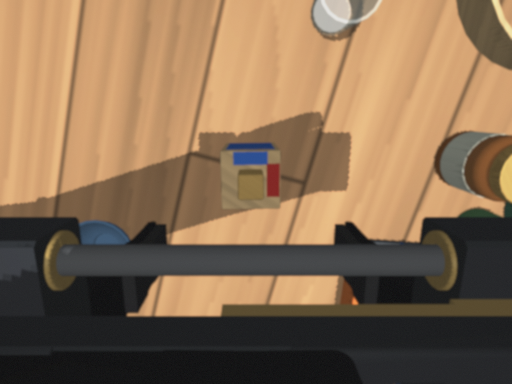

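Wrist view: the caddy top is about (222,151)–(280,208), nearly aligned with the jaws. Blue is at the upper edge, red at the right, and the knob at about (250,184).

```bash
python3 - <<'E'
from h import *
im=cv2.imread("pics/w1.png")
s=r.read_state()
h=cv2.cvtColor(im,cv2.COLOR_BGR2HSV)
print([h[y,x].tolist() for x,y in((273,180),(250,158),(250,182),(230,180),(250,147),(210,180))])
bx=(215,135,290,215)
for n,lo,hi in(("red",(172,120,60),(180,255,255)),("blue",(105,120,120),(125,255,255)),("knob",(20,120,60),(28,255,140)),("top",(15,60,120),(30,255,255))):
  z=.122 if n=="knob" else .09
  for c in blobs(im,lo,hi,30,bx)[:2]:
    q=cv2.boxPoints(cv2.minAreaRect(c));X=ray("wrist",q,z,s);e=X[1]-X[0];f=X[2]-X[1]
    print(n,cv2.contourArea(c),q.round(1).tolist(),X.mean(0).round(4),np.linalg.norm(e).round(4),np.linalg.norm(f).round(4),np.degrees(np.arctan2(e[1],e[0])).round(1))
cv2.imwrite("pics/w1c.png",cv2.resize(im[140:220,210:290],(560,560),interpolation=2))
E
```

```text
[[1, 180, 130], [110, 176, 145], [20, 130, 143], [18, 95, 148], [111, 158, 97], [14, 113, 133]]
blue 321.0 [[234.0, 152.0], [266.0, 152.0], [266.0, 163.0], [234.0, 163.0]] [0.4887 0.2064] 0.0314 0.0109 14.7
knob 52.5 [[239.0, 176.0], [239.39999389648438, 169.1999969482422], [256.3999938964844, 170.1999969482422], [256.0, 177.10000610351562]] [0.4891 0.1964] 0.0062 0.0152 100.8
top 3002.5 [[215.0, 135.0], [289.0, 135.0], [289.0, 214.0], [215.0, 214.0]] [0.4952 0.1893] 0.0716 0.0801 14.7
top 494.5 [[245.0, 135.0], [289.0, 135.0], [289.0, 174.0], [245.0, 174.0]] [0.5041 0.2132] 0.0426 0.0383 14.7
```

View pics/w1c.png

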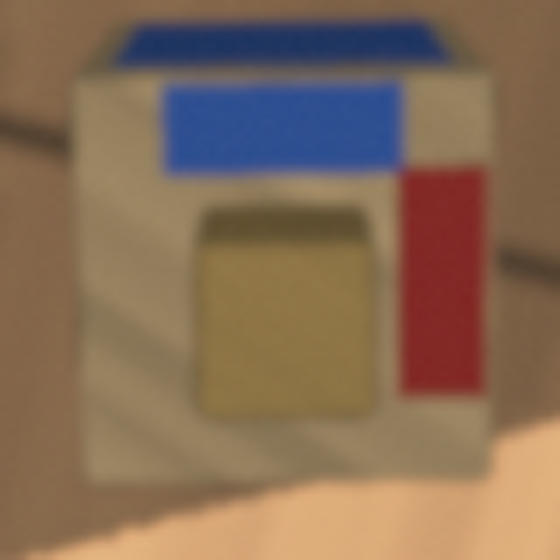

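```bash
python3 - <<'E'
from h import *
s=r.read_state()
for P,z in(([[200,243],[372,240],[375,415],[197,417]],.122),([[75,75],[495,70],[492,473],[88,483]],.09)):
    X=ray("wrist",np.array(P)/7+[210,140],z,s);e=X-np.roll(X,-1,0)
    print(X.mean(0).round(4),np.linalg.norm(e,axis=1).round(4),np.degrees(np.arctan2(e[:,1],e[:,0])).round(1))
print(s['ee_pos'])
E
```

```text
[0.4951 0.1847] [0.0221 0.0232 0.0233 0.0231] [-164.3  106.3   15.4  -76.7]
[0.4954 0.1849] [0.0587 0.0587 0.059  0.0595] [-164.6  105.6   16.2  -74.6]
[0.49383691 0.18427246 0.26458485]
```

```bash

python3 -m inch '{"translation":[[0,0,-0.3],[0,0,-0.6],[0,0,-0.9],[0,0,-0.9]],"rot":[[0,0,0],[0,0,0],[0,0,0],[0,0,0]],"jaw":[50,50,50,50]}'
python3 -m inch '{"translation":[[0,0,-0.2],[0,0,-0.4],[0,0,-0.55],[0,0,-0.68],[0,0,-0.68]],"rot":[[0,0,0],[0,0,0],[0,0,0],[0,0,0],[0,0,0]],"jaw":[50,50,50,50,50]}'

```

```text
time: 3.1
ee_pos: [0.4922, 0.1815, 0.1714]
eef_rot: [0.612, 0.791, -0.002, -0.0]
ft_force: [0.4, -0.7, 0.5]
width: 0.0627
time: 3.6
ee_pos: [0.492, 0.181, 0.1028]
eef_rot: [0.612, 0.791, -0.002, -0.001]
ft_force: [0.2, 0.7, -0.6]
width: 0.0504
```

```bash

python3 -m inch '{"translation":[[0.02,0.03,0.03],[0.02,0.03,0.03],[0.02,0.03,0.03],[0.02,0.03,0.03],[0.02,0.03,0.03],[0.02,0.03,0.03],[0.02,0.03,0.03],[0.02,0.03,0.03]],"rot":[[0,0,0],[0,0,0],[0,0,0],[0,0,0],[0,0,0],[0,0,0],[0,0,0],[0,0,0]],"jaw":[50,40,32,28,20,15,15,15]}' 50
python3 - <<'E'
from h import *
s=r.read_state();print(s['ee_pos'],2*np.degrees(np.arctan2(s['eef_rot'][1],s['eef_rot'][0])),s['ft_force'],s['width'])
E
```

```text
time: 4.4
ee_pos: [0.4941, 0.184, 0.1058]
eef_rot: [0.612, 0.791, -0.002, -0.001]
ft_force: [0.5, 0.2, -0.2]
width: 0.0235
[0.49413761 0.18398068 0.10582662] 104.55732240922717 [ 0.45436324  0.24908767 -0.19105179] 0.023545983031028176
```

```bash

python3 -m inch '{"translation":[[0,0,0.05],[0,-0.1,0.08],[0.15,-0.35,0.08],[0.3,-0.6,0.08],[0.4,-0.8,0.08],[0.44,-0.8,0.08]],"rot":[[0,0,0],[0,0,0],[0,0,-0.03],[0,0,-0.05],[0,0,-0.068],[0,0,-0.068]],"jaw":[15,15,15,15,15,15]}'
python3 -m inch '{"translation":[[0.1,-0.2,0],[0.2,-0.4,0],[0.35,-0.65,0],[0.44,-0.76,0],[0.44,-0.76,0],[0.44,-0.76,0]],"rot":[[0,0,0],[0,0,0],[0,0,0],[0,0,0],[0,0,0],[0,0,0]],"jaw":[15,15,15,15,15,15]}'
python3 - <<'E'
from h import *
s=r.read_state();print(s['ee_pos'],2*np.degrees(np.arctan2(s['eef_rot'][1],s['eef_rot'][0])),s['ft_force'],s['width'])
im=eyes.camera("top");w=eyes.camera("side")
cv2.imwrite("pics/p2.png",np.hstack([cv2.resize(im[90:210,180:300],(400,400),interpolation=2),cv2.resize(w[180:280,140:240],(400,400),interpolation=2)]))
E
```

```text
time: 5.0
ee_pos: [0.5392, 0.0994, 0.1135]
eef_rot: [0.642, 0.767, -0.003, -0.0]
ft_force: [0.4, 0.7, -2.8]
width: 0.0238
time: 5.6
ee_pos: [0.5827, 0.0248, 0.1134]
eef_rot: [0.642, 0.767, -0.003, -0.001]
ft_force: [0.1, 0.5, -3.1]
width: 0.0237
[0.58269592 0.024779   0.11336058] 100.17303553676545 [ 0.0782524   0.49622525 -3.12005315] 0.023736802230112392
```

View pics/p2.png

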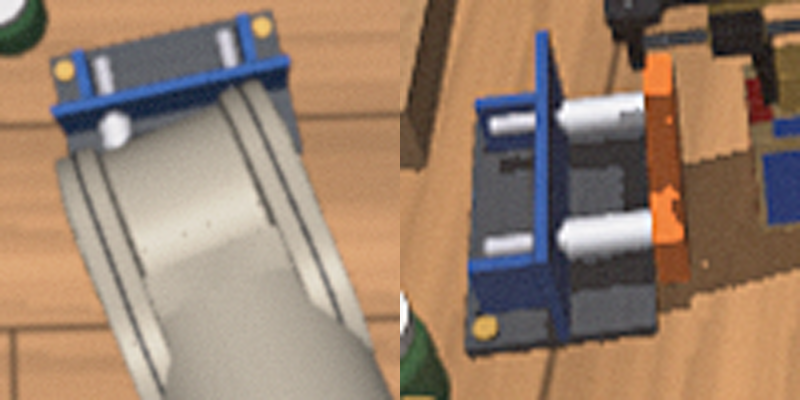

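Side view shows the caddy level in front of the bar with its red side facing it; the top view is hidden by the arm. Approaching, then pressing in steps with force readings.

```bash

python3 -m inch '{"translation":[[0.1,0.05,-0.02],[0.2,0.08,-0.04],[0.29,0.095,-0.04],[0.34,0.097,-0.04],[0.34,0.097,-0.04]],"rot":[[0,0,0.005],[0,0,0.005],[0,0,0.005],[0,0,0.005],[0,0,0.005]],"jaw":[15,15,15,15,15]}'
python3 - <<'E'
from h import *
s=r.read_state();print(s['ee_pos'],2*np.degrees(np.arctan2(s['eef_rot'][1],s['eef_rot'][0])),s['ft_force'],s['width'])
d=s['ee_pos'][:2]-[.6517,.041];a=np.radians(10.5);print(d@[np.cos(a),np.sin(a)],d@[-np.sin(a),np.cos(a)])
w=eyes.camera("side")
cv2.imwrite("pics/s3.png",cv2.resize(w[180:270,150:270],(800,600),interpolation=2));cv2.imwrite("pics/s3raw.png",w)
E
```

```text
time: 6.2
ee_pos: [0.6172, 0.0351, 0.1093]
eef_rot: [0.639, 0.769, -0.003, -0.001]
ft_force: [-0.4, 0.5, -4.3]
width: 0.0236
[0.61723363 0.0351102  0.10930605] 100.5468610079062 [-0.38264708  0.51469561 -4.34056895] 0.023580611842467132
-0.03496255688252854 0.0004898257339227013
```

View pics/s3.png

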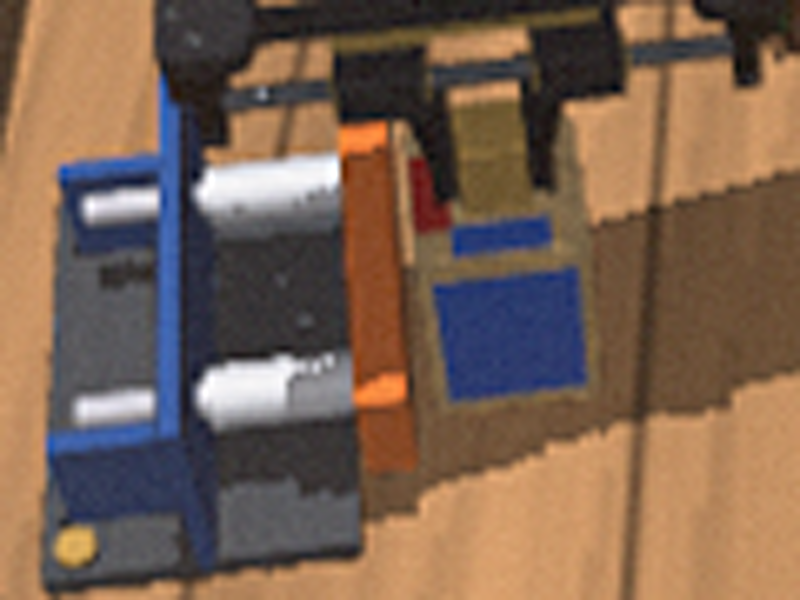

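Side crop: a small gap remains between the bar's face (edge (388,125)–(407,385)) and the caddy's front. I'll compare their angles by ray casting before pressing.

```bash
python3 - <<'E'
from h import *
def P(p,z): return ray("side",np.array(p)/[800/120,600/90]+[150,180],z)
ang=lambda X:np.degrees(np.arctan2(*(X[0]-X[1])[::-1])).round(1)
b=P([[388,125],[407,378]],.072);print("bar front",b.round(4).tolist(),ang(b))
b=P([[342,130],[353,405]],.072);print("bar back",b.round(4).tolist(),ang(b))
for p in([[452,229],[550,217]],[[455,257],[552,248]]):
    X=P(p,.0935);print("blue patch",X.round(4).tolist(),ang(X))
X=P([[412,160],[428,232]],.0935);print("red patch",X.round(4).tolist(),ang(X)-90)
X=P([[395,125],[420,268]],.0935);print("front edge",X.round(4).tolist(),ang(X)-90)
E
```

```text
bar front [[0.6625, -0.0065], [0.6414, 0.1042]] -79.2
bar back [[0.679, -0.0035], [0.6579, 0.1157]] -80.0
blue patch [[0.6299, 0.0576], [0.5971, 0.0511]] 11.3
blue patch [[0.6275, 0.0695], [0.5953, 0.0643]] 9.1
red patch [[0.6473, 0.0277], [0.6379, 0.0592]] -163.3
front edge [[0.6553, 0.0119], [0.6387, 0.0746]] -165.1
```

```bash

python3 -m inch '{"translation":[[0.02,0.004,0],[0.04,0.007,0],[0.06,0.011,0],[0.08,0.015,0],[0.08,0.015,0]],"rot":[[0,0,0],[0,0,0],[0,0,0],[0,0,0],[0,0,0]],"jaw":[15,15,15,15,15]}'
python3 -m inch '{"translation":[[0.02,0.004,0],[0.04,0.007,0],[0.06,0.011,0],[0.06,0.011,0],[0.06,0.011,0],[0.06,0.011,0],[0.06,0.011,0]],"rot":[[0,0,0],[0,0,0],[0,0,0],[0,0,0],[0,0,0],[0,0,0],[0,0,0]],"jaw":[15,15,15,15,15,15,15]}'
cat >st.py <<'E'
from h import *
f=[];
s=r.read_state();print(s['time'],s['ee_pos'],2*np.degrees(np.arctan2(s['eef_rot'][1],s['eef_rot'][0])),s['ft_force'],s['torque'],s['width'])
d=s['ee_pos'][:2]-[.6517,.041];a=np.radians(10.5);print("along,lat",d@[np.cos(a),np.sin(a)],d@[-np.sin(a),np.cos(a)])
for i in range(6): w=eyes.camera("side");f.append(r.read_state()['ft_force'])
print("mean f",np.mean(f,0))
# bar front top edge columns at several rows
m=blobs(w,(5,150,60),(16,255,255),20,(190,190,216,255))
print([(cv2.contourArea(c),cv2.boundingRect(c)) for c in m[:3]])
E
python3 st.py
```

```text
time: 6.75
ee_pos: [0.6247, 0.0364, 0.1093]
eef_rot: [0.639, 0.769, -0.003, -0.001]
ft_force: [-2.1, -0.4, -2.9]
width: 0.0236
time: 7.45
ee_pos: [0.6306, 0.0376, 0.1092]
eef_rot: [0.639, 0.769, -0.003, -0.001]
ft_force: [-3.2, -0.1, -1.7]
width: 0.0236
7.45 [0.63056472 0.03755346 0.10921346] 100.5399259986956 [-3.17360493 -0.12025868 -1.74238124] [-0.05601195  0.70314424 -0.12805158] 0.02358205535130495
along,lat -0.021409447557005513 0.00046277577426696165
mean f [-2.97833311 -0.28520344 -2.65104578]
[(345.5, (197, 198, 13, 54))]
```

```bash

cat >>st.py <<'E'
# bar travel from the left (back) edge of the orange mask vs the rest picture, on z=.072 rays
def back(im):
    hs=cv2.cvtColor(im,cv2.COLOR_BGR2HSV);m=cv2.inRange(hs,np.array((5,150,60)),np.array((16,255,255)))[:,185:216]>0
    a=hs[:,:,0]
    return np.array([185+np.argmax(m[v]) for v in range(206,240)]),np.arange(206,240)
ref=cv2.imread("pics/s3raw.png");(u0,v),(u1,_)=back(ref),back(w)
X0=ray("side",np.c_[u0,v],.072);X1=ray("side",np.c_[u1,v],.072);n=np.array([.983,.182])
print("travel mm",np.median((X1-X0)@n)*1e3,np.mean((X1-X0)@n)*1e3,u0[::6],u1[::6])
cv2.imwrite(f"pics/s_{s['time']:.2f}.png",w)
E
python3 -m inch '{"translation":[[0.015,0.003,0],[0.03,0.006,0],[0.03,0.006,0],[0.03,0.006,0],[0.03,0.006,0]],"rot":[[0,0,0],[0,0,0],[0,0,0],[0,0,0],[0,0,0]],"jaw":[15,15,15,15,15]}'
python3 st.py
```

```text
time: 8.25
ee_pos: [0.6336, 0.0381, 0.1092]
eef_rot: [0.639, 0.769, -0.003, -0.001]
ft_force: [-4.3, -0.6, -2.1]
width: 0.0238
8.25 [0.63358726 0.03809877 0.10920702] 100.53821958095158 [-4.32903018 -0.61283152 -2.13101362] [-0.15018188  0.89515089 -0.07616296] 0.023807201376110584
along,lat -0.01833814362443464 0.0004481355751122569
mean f [-4.39944236 -0.44352948 -1.60441286]
[(346.0, (196, 198, 13, 54))]
travel mm 9.172950558072028 9.790092520535605 [201 202 202 202 203 203] [197 198 198 198 198 199]
```

```bash

python3 -m inch '{"translation":[[0,0,0],[0,0,0],[0,0,0],[0,0,0],[-0.05,-0.01,0],[-0.15,-0.028,0],[-0.3,-0.055,0],[-0.45,-0.083,0],[-0.59,-0.11,0],[-0.59,-0.11,0]],"rot":[[0,0,0],[0,0,0],[0,0,0],[0,0,0],[0,0,0],[0,0,0],[0,0,0],[0,0,0],[0,0,0],[0,0,0]],"jaw":[15,15,15,15,15,15,15,15,15,15]}'
python3 st.py
python3 -m inch '{"translation":[[0,0,0],[0,0,0],[0,0,0],[0,0,0],[0,0,0],[0,0,0],[0,0,0],[0,0,0]],"rot":[[0,0,-0.1],[0,0,-0.2],[0,0,-0.3],[0,0,-0.4],[0,0,-0.5],[0,0,-0.6],[0,0,-0.7],[0,0,-0.75]],"jaw":[15,15,15,15,15,15,15,15]}'
python3 -m inch '{"translation":[[0,0,0],[0,0,0],[0,0,0],[0,0,0],[0,0,0],[0,0,0],[0,0,0],[0,0,0],[0,0,0]],"rot":[[0,0,-0.1],[0,0,-0.2],[0,0,-0.3],[0,0,-0.4],[0,0,-0.5],[0,0,-0.6],[0,0,-0.7],[0,0,-0.75],[0,0,-0.75]],"jaw":[15,15,15,15,15,15,15,15,15]}'
python3 st.py
```

```text
time: 9.55
ee_pos: [0.5733, 0.0265, 0.1095]
eef_rot: [0.639, 0.769, -0.003, -0.001]
ft_force: [0.5, -1.1, -3.1]
width: 0.0237
9.55 [0.57333189 0.02652051 0.10946017] 100.52701952199011 [ 0.4605904  -1.11613213 -3.09814878] [-0.03577803 -0.10491056 -0.03413864] 0.023678881895649696
along,lat -0.07969450916617989 4.441999522778981e-05
mean f [ 0.15676306 -0.14318177 -3.28977241]
[(375.0, (200, 194, 13, 57))]
travel mm 0.0 0.26524348630680405 [201 202 202 202 203 203] [201 202 202 202 202 203]
time: 10.65
ee_pos: [0.5754, 0.0277, 0.1091]
eef_rot: [0.886, 0.464, -0.002, -0.002]
ft_force: [0.7, -0.3, -2.7]
width: 0.0238
time: 11.55
ee_pos: [0.5757, 0.0281, 0.109]
eef_rot: [0.996, 0.09, -0.001, -0.003]
ft_force: [-0.6, 0.7, -2.8]
width: 0.0235
11.55 [0.57567635 0.02807454 0.10902143] 10.322717165583024 [-0.60226171  0.66752111 -2.75231668] [ 0.02332713 -0.00050716 -0.0207331 ] 0.02347236607481012
along,lat -0.07710611020497679 0.0011451868721036476
mean f [ 0.10581118 -0.31545303 -3.49331338]
[(405.5, (200, 193, 13, 58))]
travel mm 0.0 0.813878496132457 [201 202 202 202 203 203] [201 201 201 202 202 203]
```

```bash

python3 -m inch '{"translation":[[0.1,0.015,0],[0.2,0.03,0],[0.3,0.046,0],[0.4,0.063,0],[0.4,0.063,0],[0.4,0.063,0]],"rot":[[0,0,0.003],[0,0,0.003],[0,0,0.003],[0,0,0.003],[0,0,0.003],[0,0,0.003]],"jaw":[15,15,15,15,15,15]}'
python3 st.py; ls -t pics|head -1
python3 -c "
import cv2,glob,os
f=max(glob.glob('pics/s_*.png'),key=os.path.getmtime);cv2.imwrite('pics/s4.png',cv2.resize(cv2.imread(f)[180:270,150:270],(800,600),interpolation=2))"
```

```text
time: 12.45
ee_pos: [0.6154, 0.0343, 0.1088]
eef_rot: [0.996, 0.092, -0.001, -0.003]
ft_force: [0.1, -0.2, -2.9]
width: 0.0236
12.45 [0.61543784 0.03425713 0.10875213] 10.57679948402556 [ 0.07517775 -0.24018321 -2.86125862] [-0.05013442  0.00361567 -0.02373501] 0.023646569488847285
along,lat -0.03688373570888114 -2.170210573513905e-05
mean f [-0.0104564   0.26132736 -3.11881838]
[(322.5, (200, 193, 13, 58))]
travel mm 0.0 0.06194205522294957 [201 202 202 202 203 203] [201 202 202 202 202 203]
s_12.45.png
```

View pics/s4.png

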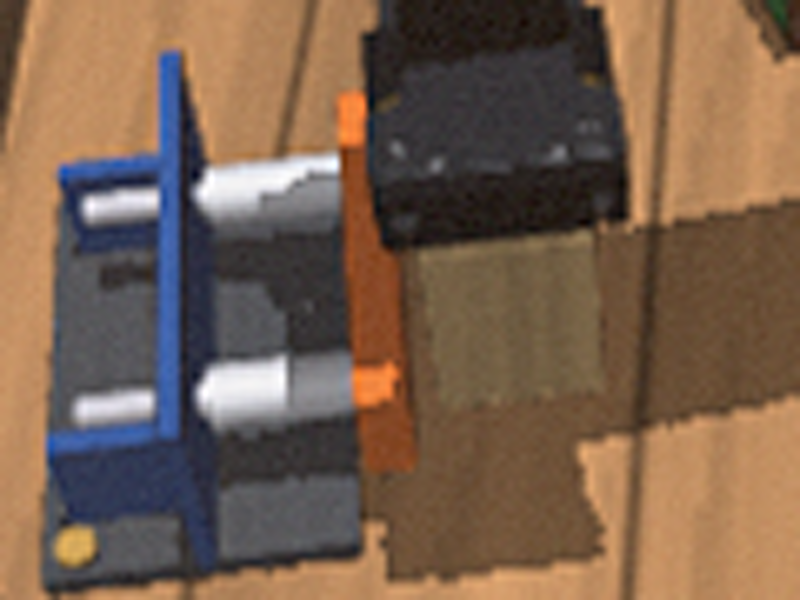

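The caddy is level, with a small gap to the bar, which is fully out. Pressing the blue side.

```bash

python3 -m inch '{"translation":[[0.02,0.004,0],[0.04,0.007,0],[0.06,0.011,0],[0.08,0.015,0],[0.1,0.019,0],[0.12,0.022,0],[0.14,0.026,0],[0.165,0.03,0],[0.165,0.03,0],[0.165,0.03,0]],"rot":[[0,0,0],[0,0,0],[0,0,0],[0,0,0],[0,0,0],[0,0,0],[0,0,0],[0,0,0],[0,0,0],[0,0,0]],"jaw":[15,15,15,15,15,15,15,15,15,15]}'
python3 st.py
```

```text
time: 13.75
ee_pos: [0.6316, 0.037, 0.1091]
eef_rot: [0.996, 0.092, -0.001, -0.003]
ft_force: [-3.7, 0.2, -2.0]
width: 0.0237
13.75 [0.63159488 0.03695085 0.10910569] 10.559733873449517 [-3.73811015  0.23143564 -2.01420678] [-0.00742368  0.96113368 -0.08894248] 0.023682146386754616
along,lat -0.02050635198648043 -0.0003174773189367804
mean f [-3.5899666  -0.03937566 -2.02587962]
[(232.0, (198, 215, 11, 37))]
travel mm 9.108299215142575 16.923938913214283 [201 202 202 202 203 203] [185 185 198 198 199 199]
```

```bash

python3 -m inch '{"translation":[[0.01,0.002,0],[0.018,0.004,0],[0.018,0.004,0],[0.018,0.004,0],[0.018,0.004,0],[0.018,0.004,0],[0.018,0.004,0],[0.018,0.004,0]],"rot":[[0,0,0],[0,0,0],[0,0,0],[0,0,0],[0,0,0],[0,0,0],[0,0,0],[0,0,0]],"jaw":[15,15,15,15,15,15,15,15]}'
python3 st.py
python3 -c "
import cv2,glob,os
f=max(glob.glob('pics/s_*.png'),key=os.path.getmtime);cv2.imwrite('pics/s5.png',cv2.resize(cv2.imread(f)[180:270,150:270],(800,600),interpolation=2))"
```

```text
time: 14.85
ee_pos: [0.6334, 0.0373, 0.1091]
eef_rot: [0.996, 0.092, -0.001, -0.003]
ft_force: [-4.1, -1.0, -2.1]
width: 0.0233
14.85 [0.63340226 0.03727055 0.10910177] 10.557829993364372 [-4.06797445 -0.99369791 -2.13515686] [-0.12171007  1.03474083 -0.07940539] 0.02331635416470275
along,lat -0.01867097834673679 -0.00033250268833249976
mean f [-4.21116287 -0.08937569 -1.9422059 ]
[(228.0, (197, 217, 11, 35))]
travel mm 11.359450714391352 20.018381256000303 [201 202 202 202 203 203] [185 185 197 197 198 198]
```

View pics/s5.png

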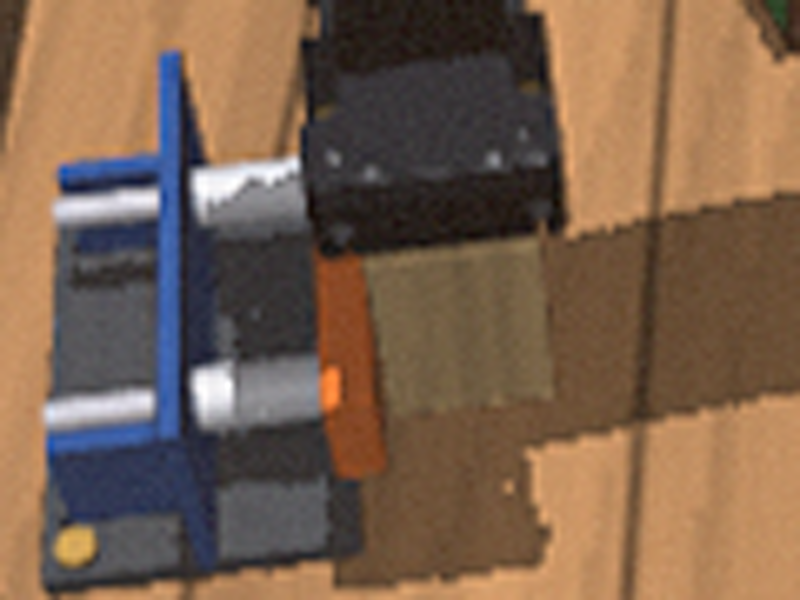

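The bar is pushed in about 10 mm with the caddy flush against it. Holding, drawing back about 20 mm clear, and lowering.

```bash

python3 -m inch '{"translation":[[0,0,0],[0,0,0],[0,0,0],[0,0,0],[-0.04,-0.007,0],[-0.12,-0.022,0],[-0.2,-0.037,0],[-0.28,-0.052,0],[-0.3,-0.055,0],[-0.3,-0.055,0]],"rot":[[0,0,0],[0,0,0],[0,0,0],[0,0,0],[0,0,0],[0,0,0],[0,0,0],[0,0,0],[0,0,0],[0,0,0]],"jaw":[15,15,15,15,15,15,15,15,15,15]}'
python3 -m inch '{"translation":[[0,0,-0.01],[0,0,-0.02],[0,0,-0.03],[0,0,-0.033],[0,0,-0.033]],"rot":[[0,0,0],[0,0,0],[0,0,0],[0,0,0],[0,0,0]],"jaw":[15,15,15,15,15]}'
python3 st.py
```

```text
time: 16.15
ee_pos: [0.6033, 0.0317, 0.1094]
eef_rot: [0.996, 0.092, -0.001, -0.003]
ft_force: [-0.5, -0.6, -2.7]
width: 0.0236
time: 16.65
ee_pos: [0.6033, 0.0317, 0.106]
eef_rot: [0.996, 0.092, -0.001, -0.003]
ft_force: [-1.0, -0.5, -3.5]
width: 0.0237
16.65 [0.60334141 0.03169377 0.10599472] 10.556848949976136 [-1.02001831 -0.54267507 -3.48342459] [-0.00543662 -0.02586737  0.04682126] 0.023719992106455586
along,lat -0.0492447434950869 -0.00033773893261057646
mean f [ 0.13718071 -0.09334847 -3.42950533]
[(402.0, (200, 193, 13, 58))]
travel mm 0.0 -0.06948910511903539 [201 202 202 202 203 203] [201 202 202 202 203 203]
```

Still fully suspended (-3.4 N); lowering in small steps until it carries no weight.

```bash

python3 -m inch '{"translation":[[0,0,-0.005],[0,0,-0.01],[0,0,-0.01],[0,0,-0.01]],"rot":[[0,0,0],[0,0,0],[0,0,0],[0,0,0]],"jaw":[15,15,15,15]}'
python3 -m inch '{"translation":[[0,0,-0.005],[0,0,-0.008],[0,0,-0.008],[0,0,-0.008]],"rot":[[0,0,0],[0,0,0],[0,0,0],[0,0,0]],"jaw":[15,15,15,15]}'
python3 st.py
```

```text
time: 17.35
ee_pos: [0.6036, 0.0317, 0.1058]
eef_rot: [0.996, 0.092, -0.001, -0.003]
ft_force: [-2.3, -0.9, 6.1]
width: 0.0236
time: 17.75
ee_pos: [0.6037, 0.0317, 0.1058]
eef_rot: [0.996, 0.092, -0.0, -0.003]
ft_force: [-4.6, -1.6, 7.6]
width: 0.0239
17.75 [0.6036899  0.0316632  0.10580675] 10.547347123862405 [-4.64361613 -1.58510727  7.63371444] [-0.14406497  1.12105551  0.04723999] 0.023921285263045596
along,lat -0.04890765834631697 -0.0004313049756437483
mean f [-3.96891239 -0.56250732  7.48232366]
[(402.5, (200, 193, 13, 58))]
travel mm 0.0 -0.06948910511903539 [201 202 202 202 203 203] [201 202 202 202 203 203]
```

```bash

python3 -m inch '{"translation":[[0,0,0],[0,0,0],[0,0,0],[0,0,0],[0,0,0],[0,0,0],[0,0,0]],"rot":[[0,0,0],[0,0,0],[0,0,0],[0,0,0],[0,0,0],[0,0,0],[0,0,0]],"jaw":[26,30,40,50,60,60,60]}'
python3 -m inch '{"translation":[[0,0,0.1],[0,0,0.25],[0,0,0.5],[0,0,0.8],[0,0,1],[0,0,1]],"rot":[[0,0,0],[0,0,0],[0,0,0],[0,0,0],[0,0,0],[0,0,0]],"jaw":[60,60,60,60,60,60]}'
python3 -m inch '{"translation":[[-0.3,0,0.1],[-0.6,0,0.25],[-0.8,0,0.5],[-0.8,0,0.5],[-0.8,0,0.5]],"rot":[[0,0,0],[0,0,0],[0,0,0],[0,0,0],[0,0,0]],"jaw":[60,60,60,60,60]}'
python3 st.py; python3 - <<'E'
from h import *
w=eyes.camera("side");t=eyes.camera("top")
cv2.imwrite("pics/f.png",np.hstack([cv2.resize(w[150:280,150:300],(450,390),interpolation=2),cv2.resize(t[90:220,180:345],(350,276),interpolation=2).__class__ and cv2.copyMakeBorder(cv2.resize(t[90:220,180:345],(350,276),interpolation=2),0,114,0,0,0)]))
E
```

```text
time: 18.75
ee_pos: [0.6037, 0.0317, 0.1058]
eef_rot: [0.996, 0.092, -0.0, -0.003]
ft_force: [0.3, 0.0, -0.8]
width: 0.0579
time: 19.35
ee_pos: [0.6055, 0.0321, 0.2107]
eef_rot: [0.996, 0.092, 0.003, -0.002]
ft_force: [1.2, -0.1, -0.0]
width: 0.0599
time: 19.85
ee_pos: [0.5256, 0.0321, 0.2616]
eef_rot: [0.996, 0.092, 0.004, -0.002]
ft_force: [-0.1, 0.2, -0.8]
width: 0.0598
19.85 [0.5255703  0.03205154 0.26160389] 10.545273830629649 [-0.13008531  0.17487705 -0.78517606] [-0.0400659  -0.0062776   0.02323347] 0.059829361332215156
along,lat -0.12564837546625449 0.014186690341443983
mean f [-0.14981814  0.00950287 -0.17962521]
[(406.5, (200, 193, 13, 58))]
travel mm 0.0 0.813878496132457 [201 202 202 202 203 203] [201 201 201 202 202 203]
```

View pics/f.png

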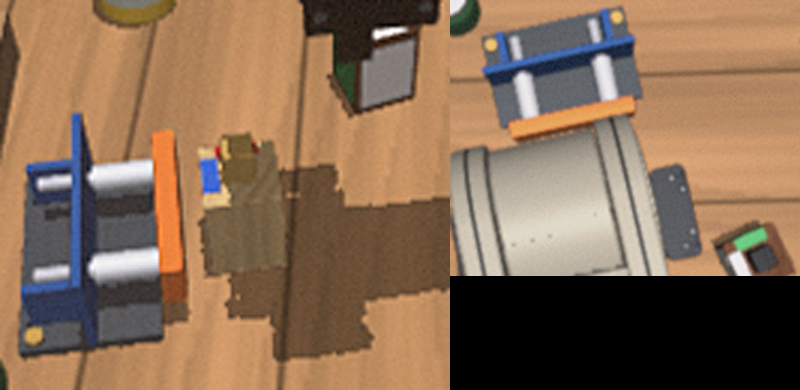

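The caddy stands upright about 2 cm in front of the bar, with blue facing it. The bar is out, the dark caddy is unmoved and the gripper is clear.

```bash
python3 -c "
from bench import r
print(r.close_job())"
```

```text
the job is handed in; nothing more can be done
None
```

The job is done and handed in at about 20 s of the 51 s allowed. I pressed the red side and then the blue side of the pale caddy against the bar, and it now stands in front of the bar with the blue side facing it.

| Press | Depth from camera | Spring force | Held near full depth |
|---|---|---|---|
| Red side | about 9–10 mm | 4.4 N | about 1 s |
| Blue side | about 11 mm | 4.2 N | about 1.3 s |

- **Depth:** each press was about 10 mm; the force and camera readings agree to within 1–2 mm. On the blue press the gripper hid part of the bar, so the camera's average was useless and I used the median.
- **Squareness:** before the red press, the caddy and bar angles agreed within about 1° by camera. A rougher reading along the caddy's front edge and red patch suggested about 5°; I put that down to low resolution and went with the first. The blue press was at the same angle by the wrist's turn, and the caddy looked flush against the bar.
- **Bar release:** the bar sprang fully out after both presses.
- **Final check:** the last picture shows the caddy upright about 2 cm from the bar, the dark caddy looking unmoved and the gripper clear. The arm hid the caddy from the top camera, so this rests on the side view.

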